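Tip a tall carton over and dock it for labelling

ROBOT

A 6-joint arm with a two-finger parallel gripper is mounted at the origin on a cart in front of the work surface, level with it; the furniture and walls round the work are solid. World frame = base frame: x ahead of the robot, y to its left, z up, the work surface at z = 0. Lengths are in m, angles in rad, forces in N, time in s.
With the tool pointing down it reaches from about 0.325 to 0.875 m from the base axis. Payload 4.4 kg.
Tool frame: the origin (TCP) lies where the fingers leave the gripper's body, on its centre line; the fingertips stand 73 mm ahead of it and the grasp point (between the pads) lies 54 mm ahead of it (robot.tcp_to_grasp is the distance from the TCP to the grasp point, in m); x points along the fingers, y is the direction in which the jaws open and shut, and the axes are right-handed (so a half turn about x gives the same grasp; the last joint's range is limited). The gripper opens to 85 mm and grips with 20 to 120 N. Pads are 22 mm wide; open, the fingers measure 114 mm over their backs; the gripper's body (76 mm by 85 mm) begins 54 mm behind the grasp point. The pads swing forward as they close: fully open they stand 13 mm farther back than shut.
Start: joints at [-1.292, 0.207, 1.542, -0, 1.393, -0.15], TCP at [0.24, -0.523, 0.304] pointing down, gripper open.
Joint ranges: [-2.73, 2.73], [-0.86, 2.22], [0.23, 2.46], [-1.11, 4.25], [0.08, 2.63], [-2.82, 2.82]. Speed limits (rad/s): [2.79, 2.79, 3.14, 3.14, 3.14, 3.14].

INTERFACE

Orientations are given as a unit quaternion [x, y, z, w].
In Python, from rig import robot, vision, job, outline_of, pinpoint gives the robot as it stands.
- The arm moves only by the tool servo_tool, never from a script. Its argument "commands" is a list of rows, each a list of 2 entries, a list of its own where there are three numbers: the shift along the tool's x, y, z in cm, then the turn about the tool's x in degrees. A call has 1 to 20 rows; each row is the pose to reach, as a shift and turn from the pose commanded when the call began, along the tool's axes at that moment; what a row does not reach only later rows make up. A row lasts 1/8 s, in which the tool goes at most 62.5 mm and 10.7 degrees, less where a joint would pass 70% of its speed; a pose out of reach is approached as far as the arm can. A call with a gripper value outside its range is refused whole. "claw" is the gripper command: -1 is fully open, 1 is shut, values between are in proportion, set as the call begins (left out, the last holds). The fingers move at their own pace and stop on an object; "force" is the grip in N (left out, the last holds). Time passes only in rows, so rows that repeat a pose let the fingers close. It gives the time, the measured TCP pose, the force and the opening at its end, in the units of the state.
- robot.state(): the state, without advancing time (a new reading comes with each control period).
- vision.get_image(name): name is "side" or "top"; returns the picture (420x560x3 uint8, blue, green, red); there is no depth.
- vision.camera_params(name): a dict with "fx", "fy", "cx", "cy" (pixels), "position" and "orientation" of the camera in the world. Camera axes: x right, y down, z forward; pixel columns grow to the right and rows downward; lengths in m; the calibration is good to about 2 mm. A picture is of the moment at which its call begins. camera_params takes no time and is no camera call.
- job.sign_off(): hands the job in, once; it reports no verdict.
Trained networks look in the newest picture that a camera, given by its name, has taken for a name from the list of things; names that differ only in an ending like _2 or _b are one class to them, and where a whole thing is asked for, a point or a joint stands for the part that bears it (a point fixed in the world has none). Each returns a list of dicts, best first, with "confidence" (0 to 1); they miss things now and then, are a little off and sometimes report something else, mostly with a low value. They report only what shows in the picture. A call takes as long as a camera call.
- outline_of(camera, target): "region" (420x560 bool, what is visible of it) and "position" ([column, row] in pixels, amid what is visible of it).
- pinpoint(camera, target): "position" ([column, row] in pixels: a listed point, or the origin of a listed thing).
The state is a dict: "time": time; "q": joint angles; "joint_vel": joint speeds; "effort": joint torques, N m; "eef_pos": TCP position; "eef_rot": TCP orientation; "contact_force": force on the tool from outside, world axes, zero at the start; "wrist_torque": the same for the moment, N m; "opening": finger opening in m.
Only numpy, scipy, OpenCV 4.12 (cv2) and the standard library are available. Lean on these libraries where they do the work, as an engineer would, in place of code of your own. Each camera call takes 0.05 s, during which the arm holds its last target. There are 200 camera calls.

TASK

The kraft carton standing on its end on the mouse mat has to go into the steel parcel dock for labelling. Push it high up, with its foot staying where it is, so that it topples towards the dock and lies with its taped top upward; do not lift it or shove it along while it stands. Then slide it lengthwise into the dock until its end is flush against the back plate, press it home there with about 10 newtons (never over 20) for half a second, and let go, leaving the other things on the desk alone.

Things in the scene. Friction and masses are not known exactly. Their poses are not given: they have to be found in the camera images.
- carton_centre (a point): Centre of the plain brown carton, a loose rigid box, 0.36 to 0.6 kg, 130 x 200 x 115 mm along its x, y, z (too wide to grip). It stands on end, y up, 200 mm tall; z points out of its taped top face, which at first looks away from the dock: push there, near the upper edge, to topple it. Lying as wanted: z up, y towards the back plate; it then slides at 2 to 4.5 N.
- carton_foot (a point): Middle of the carton's lower edge nearest the dock, about which it topples (axes as the carton's). At first 0.37 to 0.40 m from the back plate. It passes its balance point after tipping 30 degrees; pushed 160 mm or more above the desk (1 to 3 N) it tips with its foot staying put, pushed at half height or lower it may skid.
- carton_lead (a point): Middle of the carton's 130 x 115 mm end face that is uppermost at first and comes to the front, towards the back plate, once the carton has been toppled; the opposite end face, 200 mm behind, is the one to push (axes as the carton's).
- dock: Parcel dock: a U of grey 4 mm sheet steel, fixed. Origin: on the desk at the middle of the back plate's inner face; x is the direction in which the carton is pushed in, z up. Two cheeks 45 mm high, x = -0.095 to 0, inner faces at y = +-0.071 (142 mm apart for the 130 mm wide carton), flare to 176 mm at the mouth, x = -0.135. No floor: the carton slides on the desk.
- back_plate: The dock's upright back plate, 75 mm high and 150 mm wide, rigid; same origin and axes as the dock. The carton's end must come flush against it (x = 0).
- stapler: Blue stapler on the desk, 35 x 128 x 62 mm, loose, origin under its middle; leave alone.
- calculator: White pocket calculator lying on the desk, 116 x 76 x 13 mm, loose, origin under its middle; leave alone.
- tape_roll: Roll of tan parcel tape on the desk, 92 x 90 x 48 mm, loose, origin under its middle; leave alone.
- mouse_mat: Flat black mouse mat, 200 x 230 mm, top 3.6 mm above the desk, fixed; origin at its middle. The carton stands on it at first, and is pushed off it as it slides into the dock (a small step down); its lying centre is then 57 to 61 mm above the desk.

How it is judged:
By the outcome, as a careful person would: the job done as asked, in the order asked, and still so for the second after the job is handed in, with the robot touching nothing.
It also fails if it takes over 67 s, if anything falls off the work surface, if the arm or the gripper's body presses on something with over 40 N, if the wrist force passes 120 N, or if a joint passes its speed limit or range.

## Working session

There is one attempt and no reset: what is moved stays moved. The work goes in short steps, Python scripts to look and compute and a tool call to move; the robot and the scene stay as the last step left them, time stands still between calls to the robot, and variables do not carry over. Pictures are saved under pics/ and viewed, about 8 in all and at most 12, crops included, and the job is handed in when it is done.

Besides the shell and the picture viewer there is one more tool, called after "Request:" by a JSON object that holds its "api" and its "payload", one argument or row to a line. servo_tool: Moves the arm, as the interface text tells. Its arguments: {"type":"object","properties":{"commands":{"type":"array","items":{"type":"array"}},"claw":{"type":"number"},"force":{"type":"number"}},"required":["commands"]}

```bash
mkdir -p pics; ls
cat > h.py <<'E'
import numpy as np, cv2
from scipy.spatial.transform import Rotation as R
from rig import robot, vision, job, outline_of, pinpoint
def ray(cam,px):
    p=vision.camera_params(cam); d=np.array([(px[0]-p['cx'])/p['fx'],(px[1]-p['cy'])/p['fy'],1.])
    d=R.from_quat(p['orientation']).apply(d); return np.array(p['position']),d/np.linalg.norm(d)
def onz(cam,px,z):
    o,d=ray(cam,px); return o+d*(z-o[2])/d[2]
def tri(a,b):
    A=0;B=0;rs=[ray('side',a),ray('top',b)]
    for o,d in rs:
        P=np.eye(3)-np.outer(d,d);A=A+P;B=B+P@o
    x=np.linalg.solve(A,B);(o,d),(o2,d2)=rs;n=np.cross(d,d2)
    return x,abs((o2-o)@n/np.linalg.norm(n))
def proj(cam,X):
    p=vision.camera_params(cam);c=R.from_quat(p['orientation']).inv().apply(np.array(X)-p['position'])
    return np.array([p['fx']*c[0]/c[2]+p['cx'],p['fy']*c[1]/c[2]+p['cy']])
E
python3 - <<'E'
from h import *
np.set_printoptions(precision=4,suppress=True)
ims={c:vision.get_image(c) for c in('side','top')}
cv2.imwrite('pics/a.png',np.vstack([cv2.resize(ims[c],(400,300)) for c in ims]))
cv2.imwrite('pics/side.png',ims['side']);cv2.imwrite('pics/top.png',ims['top'])
for n in ['carton_centre','carton_foot','carton_lead','dock','back_plate','stapler','calculator','tape_roll','mouse_mat']:
    r={c:pinpoint(c,n)[:2] for c in ims}
    for c in ims:
        for k in r[c]: print(n,c,np.array(k['position']),round(k['confidence'],2),onz(c,k['position'],0)[:2])
    if r['side'] and r['top']: print('  tri',*tri(r['side'][0]['position'],r['top'][0]['position']))
for c in ims:print(c,vision.camera_params(c))
print(robot.state())
E
```

```text
pics
carton_centre side [258.7 200. ] 0.87 [0.5233 0.2385]
carton_foot side [258.8 232.5] 0.79 [0.5448 0.0971]
carton_foot side [242.9 337.6] 0.48 [ 0.5507 -0.2935]
carton_lead side [257.9 185.7] 0.62 [0.5103 0.3045]
carton_lead top [254.7 230.5] 0.63 [0.5766 0.1848]
  tri [0.5404 0.1711 0.1975] 0.004425606904769162
dock side [242.4 337.9] 0.6 [ 0.5493 -0.2946]
dock side [306.8 178.9] 0.18 [0.6985 0.3612]
dock top [398.5 250.7] 0.65 [ 0.5447 -0.3023]
  tri [ 0.5469 -0.2984  0.008 ] 0.007480473618341214
back_plate side [243.3 335.5] 0.72 [ 0.5509 -0.2866]
back_plate top [395.8 252.3] 0.88 [ 0.5386 -0.2933]
  tri [ 0.5447 -0.29    0.0012] 0.013970229046504445
stapler side [279.5 151.1] 0.87 [0.5733 0.4879]
stapler top [172.1 224.5] 0.82 [0.5759 0.4662]
  tri [0.5736 0.4595 0.0324] 0.007036771485215607
calculator side [310.  180.1] 0.94 [0.7116 0.357 ]
calculator side [256.6 227. ] 0.58 [0.5332 0.1192]
calculator top [210.2 190.4] 0.97 [0.7051 0.3506]
  tri [0.7081 0.352  0.0032] 0.008258218051714492
tape_roll side [317.6 220.8] 0.77 [0.7564 0.1739]
tape_roll top [267.1 183.4] 0.57 [0.7
[... 263 characters left out ...]
5, -0.2693])}
top {'fx': 428.18097139999514, 'fy': 428.18097139999514, 'cx': 278.2494336664826, 'cy': 207.33757094433483, 'position': array([0.3291, 0.0929, 1.4304]), 'orientation': array([ 0.7285, -0.6754,  0.0796, -0.0824])}
{'time': 1.0, 'q': array([-1.2915,  0.2066,  1.5415, -0.    ,  1.3935, -0.1505]), 'joint_vel': array([ 0.0009, -0.0005,  0.0001,  0.0004, -0.0005,  0.0012]), 'effort': array([ -0.0003, -38.3057, -29.198 ,  -0.0003,   0.0007,   0.    ]), 'eef_pos': array([ 0.2396, -0.5227,  0.3039]), 'eef_rot': array([-0.6908, -0.1508,  0.6909, -0.1508]), 'contact_force': array([-0.2142,  1.0047, -0.2632]), 'wrist_torque': array([0.0027, 0.0105, 0.0105]), 'opening': 0.08541485770669692}
```

View pics/side.png

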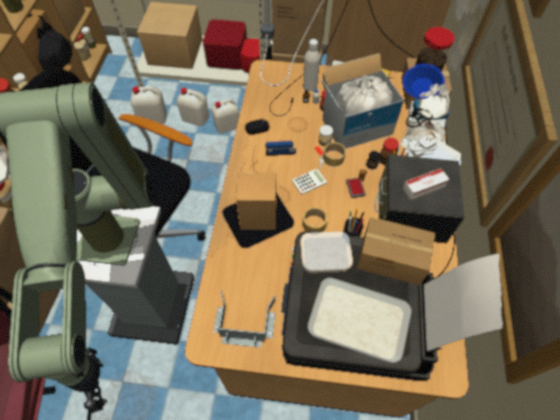

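View pics/top.png

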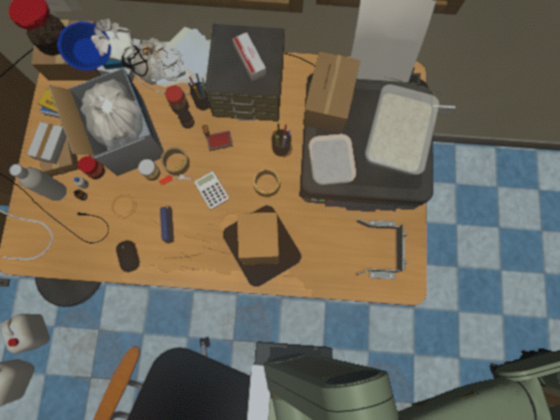

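The side view shows the carton at (258,200) on the mat, with the dock at (245,325) opening towards it. In the top view the carton's top is at (258,238) and the back plate at (400,250). I'll fit poses from the outlines.

```bash
cat >> h.py <<'E'
from scipy.optimize import minimize
def hull(cam,pts):
    m=np.zeros((840*2,1120*2),np.uint8);q=np.array([proj(cam,p) for p in pts])
    cv2.fillConvexPoly(m,cv2.convexHull(np.round((q+.5)*4*16).astype(np.int32)),255,shift=4)
    return cv2.resize(m,(560,420),interpolation=cv2.INTER_AREA)/255.
def box(c,Rm,s):
    g=np.array([[a,b,d] for a in(-1,1) for b in(-1,1) for d in(-1,1)])*np.array(s)/2
    return c+g@Rm.T
def fit(cost,x0,steps):
    best=None
    for k in(1,-.5):
        x0=np.array(x0,float); s=np.vstack([x0]+[x0+k*np.eye(len(x0))[i]*steps[i] for i in range(len(x0))])
        r=minimize(cost,x0,method='Nelder-Mead',options=dict(initial_simplex=s,xatol=1e-4,fatol=.05,maxiter=250))
        if best is None or r.fun<best.fun: best=r
    return best
def rz(a): return R.from_euler('z',a).as_matrix()
def dockmask(cam,x):
    T=lambda P: np.array([x[0],x[1],0])+np.array(P)@rz(x[2]).T
    m=hull(cam,T([[0,-.075,0],[0,.075,0],[0,-.075,.075],[0,.075,.075],[.004,-.075,0],[.004,.075,0],[.004,-.075,.075],[.004,.075,.075]]))
    for s in(1,-1):
        for (a,ya),(b,yb) in [((-.095,.071),(0,.071)),((-.135,.088),(-.095,.071))]:
            m=np.maximum(m,hull(cam,T([[u,s*(v+t),z] for u,v in((a,ya),(b,yb)) for z in(0,.045) for t in(0,.004)])))
    return m
E
python3 - <<'E'
from h import *
np.set_printoptions(precision=4,suppress=True)
ims={c:vision.get_image(c) for c in('side','top')}
reg={n:{c:outline_of(c,n)[0] for c in ims} for n in('carton_centre','dock')}
for n in reg: print(n,[(c,round(v['confidence'],2),v['region'].sum()) for c,v in reg[n].items()])
def ccost(x,cams=('side','top')):
    return sum(np.abs(hull(c,box(np.array([x[0],x[1],.1036]),rz(x[2]),(.13,.115,.2)))-reg['carton_centre'][c]['region']).sum() for c in cams)
def dcost(x,cams=('side','top')): return sum(np.abs(dockmask(c,x)-reg['dock'][c]['region']).sum() for c in cams)
for nm,f,x0 in(('carton',ccost,[.54,.165,0.]),('dock',dcost,[.547,-.293,-np.pi/2])):
    for cams in(('side','top'),('side',),('top',)):
        r=fit(lambda x:f(x,cams),x0,[.015,.015,.1]); print(nm,cams,r.x,np.degrees(r.x[2]),r.fun)
        if len(cams)==2: np.save(nm+'.npy',r.x)
for n in ('stapler','calculator','tape_roll'):
    for c in ims: 
        o=outline_of(c,n); print(n,c,o[0]['position'] if o else None)
C=np.load('carton.npy');D=np.load('dock.npy')
out=[]
for c,(u,v,w,h) in(('side',(195,160,110,195)),('top',(215,190,200,110))):
    im=cv2.resize(ims[c][v:v+h,u:u+w],None,fx=3,fy=3,interpolation=cv2.INTER_CUBIC)
    for m in(hull(c,box(np.array([C[0],C[1],.1036]),rz(C[2]),(.13,.115,.2))),dockmask(c,D)):
        cs,_=cv2.findContours((cv2.resize(m[v:v+h,u:u+w],None,fx=3,fy=3)>.5).astype(np.uint8),cv2.RETR_LIST,cv2.CHAIN_APPROX_NONE); cv2.drawContours(im,cs,-1,(0,255,0),1)
    out.append(im)
H=max(o.shape[0] for o in out)
im=np.hstack([cv2.copyMakeBorder(o,0,H-o.shape[0],0,0,cv2.BORDER_CONSTANT) for o in out]); f=min(1,800/im.shape[1]); cv2.imwrite('pics/b.png',cv2.resize(im,None,fx=f,fy=f,interpolation=cv2.INTER_AREA))
E
```

```text
carton_centre [('side', 0.82, np.int64(2089)), ('top', 0.73, np.int64(1980))]
dock [('side', 0.86, np.int64(1111)), ('top', 0.78, np.int64(927))]Traceback (most recent call last):
  File "<stdin>", line 11, in <module>
  File "h.py", line 30, in fit
    r=minimize(cost,x0,method='Nelder-Mead',options=dict(initial_simplex=s,xatol=1e-4,fatol=.05,maxiter=250))
    res = _minimize_neldermead(fun, x0, args, callback, bounds=bounds,
                               **options)
    fsim[j] = func(sim[j])
              ~~~~^^^^^^^^
    fx = function(np.copy(x), *(wrapper_args + args))
  File "<stdin>", line 11, in <lambda>
  File "<stdin>", line 7, in ccost
  File "<stdin>", line 7, in <genexpr>
  File "h.py", line 20, in hull
    m=np.zeros((840*2,1120*2),np.uint8);q=np.array([proj(cam,p) for p in pts])
                                                    ~~~~^^^^^^^
  File "h.py", line 16, in proj
    p=vision.camera_params(cam);c=R.from_quat(p['orientation']).inv().apply(np.array(X)-p['position'])
ValueError: time passes only in moves, steps and waits
```

```bash
sed -i 's/vision.camera_params(cam)/P(cam)/' h.py; sed -i '3a import functools\nP=functools.cache(lambda c: vision.camera_params(c))' h.py
cat > m.py <<'E'
from h import *
np.set_printoptions(precision=4,suppress=True)
P('side');P('top')
ims={c:vision.get_image(c) for c in('side','top')}
reg={n:{c:outline_of(c,n)[0] for c in ims} for n in('carton_centre','dock')}
obs={(n,c):[np.array(o['position']) for o in outline_of(c,n)[:1]] for n in ('stapler','calculator','tape_roll') for c in ims}
print(obs)
for n in reg: print(n,[(c,round(v['confidence'],2),v['region'].sum()) for c,v in reg[n].items()])
def ccost(x,cams=('side','top')):
    return sum(np.abs(hull(c,box(np.array([x[0],x[1],.1036]),rz(x[2]),(.13,.115,.2)))-reg['carton_centre'][c]['region']).sum() for c in cams)
def dcost(x,cams=('side','top')): return sum(np.abs(dockmask(c,x)-reg['dock'][c]['region']).sum() for c in cams)
for nm,f,x0 in(('carton',ccost,[.54,.165,0.]),('dock',dcost,[.547,-.293,-np.pi/2])):
    for cams in(('side','top'),('side',),('top',)):
        r=fit(lambda x:f(x,cams),x0,[.015,.015,.1]); print(nm,cams,r.x,np.degrees(r.x[2]),r.fun)
        if len(cams)==2: np.save(nm+'.npy',r.x)
C=np.load('carton.npy');D=np.load('dock.npy')
out=[]
for c,(u,v,w,h) in(('side',(195,160,110,195)),('top',(215,190,200,110))):
    im=cv2.resize(ims[c][v:v+h,u:u+w],None,fx=3,fy=3,interpolation=cv2.INTER_CUBIC)
    for m in(hull(c,box(np.array([C[0],C[1],.1036]),rz(C[2]),(.13,.115,.2))),dockmask(c,D)):
        cs,_=cv2.findContours((cv2.resize(m[v:v+h,u:u+w],None,fx=3,fy=3)>.5).astype(np.uint8),cv2.RETR_LIST,cv2.CHAIN_APPROX_NONE); cv2.drawContours(im,cs,-1,(0,255,0),1)
    out.append(im)
H=max(o.shape[0] for o in out)
im=np.hstack([cv2.copyMakeBorder(o,0,H-o.shape[0],0,0,cv2.BORDER_CONSTANT) for o in out]); f=min(1,800/im.shape[1]); cv2.imwrite('pics/b.png',cv2.resize(im,None,fx=f,fy=f,interpolation=cv2.INTER_AREA))
E
python3 m.py
```

```text
{('stapler', 'side'): [array([279.5, 146.3])], ('stapler', 'top'): [array([168.7, 224.4])], ('calculator', 'side'): [array([308.4, 179.4])], ('calculator', 'top'): [array([212.4, 193.2])], ('tape_roll', 'side'): [array([314.1, 212.3])], ('tape_roll', 'top'): [array([263. , 190.7])]}
carton_centre [('side', 0.62, np.int64(2240)), ('top', 0.95, np.int64(1977))]
dock [('side', 0.79, np.int64(1104)), ('top', 0.79, np.int64(825))]
carton ('side', 'top') [0.5308 0.1641 0.1124] 6.440181146637734 237.13725490196077
carton ('side',) [0.5296 0.1695 0.1222] 7.002366919601961 89.86666666666666
carton ('top',) [0.5304 0.1625 0.1213] 6.949331243539979 78.87450980392157
dock ('side', 'top') [ 0.5473 -0.2942 -1.5377] -88.10183662091224 1003.9960784313726
dock ('side',) [ 0.5457 -0.2907 -1.55  ] -88.80840961856028 593.121568627451
dock ('top',) [ 0.5473 -0.2956 -1.5555] -89.12447886373225 374.72156862745095
```

View pics/b.png

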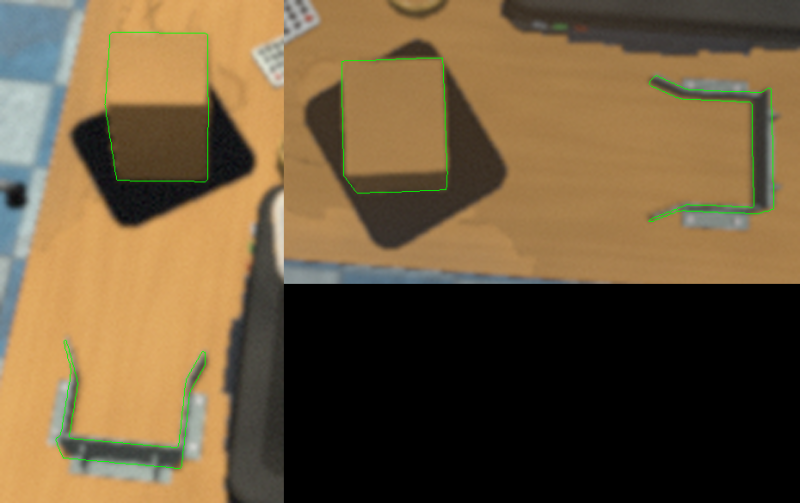

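The fits overlay both views well: the carton is yawed about 7° and the dock points about -88.5°. Next I'll work out the approach move.

```bash
cat > g.py <<'E'
import sys
from h import *
np.set_printoptions(precision=4,suppress=True)
def go(targets):
    s=robot.state();Rm=R.from_quat(s['eef_rot']).as_matrix();p=np.array(s['eef_pos'])
    print('t',s['time'],'p',p,'F',np.array(s['contact_force']),'ydeg',np.degrees(np.arctan2(Rm[1,1],Rm[0,1])),'q6',s['q'][5],'open',s['opening']);print(Rm)
    for t in targets:
        d=Rm.T@(np.array(t[:3])-p); a=np.degrees(np.arctan2(Rm[1,1],Rm[0,1]))
        # world yaw t[3] of tool y (mod 180); tool x down => turn = -(yaw change)
        w=-((t[3]-a+90)%180-90); print(t,'shift cm',d*100,'turn',w)
if __name__=='__main__': go(eval(sys.argv[1]))
E
python3 g.py "[(.24,-.523,.40,6.8),(.517,.275,.40,6.8),(.517,.275,.245,6.8)]"
```

```text
t 1.9 p [ 0.2396 -0.5227  0.3039] F [1.0701 0.0567 0.5429] ydeg -65.37504773473435 q6 -0.15047426779407408 open 0.08533997237646994
[[-0.      0.4167 -0.9091]
 [ 0.0001 -0.9091 -0.4167]
 [-1.     -0.0001 -0.    ]]
(0.24, -0.523, 0.4, 6.8) shift cm [-9.6136  0.0442 -0.0246] turn -72.17504773473433
(0.517, 0.275, 0.4, 6.8) shift cm [ -9.6096 -60.9564 -58.4563] turn -72.17504773473433
(0.517, 0.275, 0.245, 6.8) shift cm [  5.8904 -60.9556 -58.4561] turn -72.17504773473433
```

Request:
{"api": "servo_tool", "payload": {
  "commands": [
    [[-9.6,0,0],0],
    [[-9.6,-1,-1],-4],
    [[-9.6,-61,-58.5],-72],
    [[-9.6,-61,-58.5],-72],
    [[-9.6,-61,-58.5],-72],
    [[-9.6,-61,-58.5],-72],
    [[-9.6,-61,-58.5],-72],
    [[-9.6,-61,-58.5],-72],
    [[-9.6,-61,-58.5],-72],
    [[-9.6,-61,-58.5],-72],
    [[-9.6,-61,-58.5],-72],
    [[-9.6,-61,-58.5],-72],
    [[-9.6,-61,-58.5],-72],
    [[-9.6,-61,-58.5],-72],
    [[-9.6,-61,-58.5],-72],
    [[-9.6,-61,-58.5],-72],
    [[-9.6,-61,-58.5],-72],
    [[-9.6,-61,-58.5],-72]
  ],
  "claw": -1
}}

```text
time: 4.15
eef_pos: [0.517, 0.2742, 0.4]
eef_rot: [0.47, 0.528, -0.471, 0.528]
contact_force: [-0.8, -0.6, 0.9]
opening: 0.0857
```

```bash
python3 g.py "[(.517,.275,.245,6.8),(.519,.26,.245,6.8),(.530,.17,.245,6.8)]"
```

```text
t 4.15 p [0.517  0.2742 0.4   ] F [-0.8359 -0.5934  0.9004] ydeg 6.546629938131241 q6 0.22582806932709953 open 0.0856679123597091
[[-0.0002  0.9935  0.114 ]
 [-0.0008  0.114  -0.9935]
 [-1.     -0.0003  0.0008]]
(0.517, 0.275, 0.245, 6.8) shift cm [15.4958  0.0104 -0.0916] turn -0.25337006186876465
(0.519, 0.26, 0.245, 6.8) shift cm [15.497   0.0381  1.4214] turn -0.25337006186876465
(0.53, 0.17, 0.245, 6.8) shift cm [15.5042  0.1048 10.4882] turn -0.25337006186876465
```

Request:
{"api": "servo_tool", "payload": {
  "commands": [
    [[6,0,0],0],
    [[12,0,0],0],
    [[15,0,0],0],
    [[15,0,0],0],
    [[15,0,1.5],0],
    [[15,0,3],0],
    [[15,0,3.5],0],
    [[15,0,4],0],
    [[15,0,4.5],0],
    [[15,0,5],0],
    [[15,0,5.5],0],
    [[15,0,6],0]
  ]
}}

```text
time: 5.65
eef_pos: [0.5243, 0.216, 0.2501]
eef_rot: [0.47, 0.528, -0.47, 0.528]
contact_force: [0.6, 1.9, 2.0]
opening: 0.0853
```

Run:
```python
from h import *
s=robot.state();print(s['time'],s['eef_pos'],s['contact_force'])
im=[cv2.resize(vision.get_image(c)[150:300,170:370],None,fx=2,fy=2,interpolation=cv2.INTER_CUBIC) for c in('side','top')]
cv2.imwrite('pics/c.png',np.hstack(im))
```

```text
5.65 [0.52427739 0.21595544 0.25009912] [0.57991637 1.89232213 1.97510526]
```

View pics/c.png

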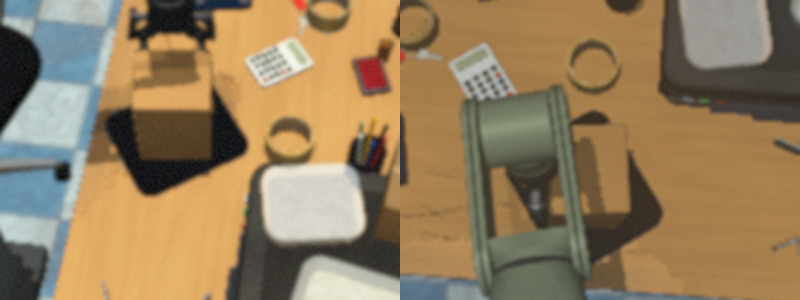

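The pads sit on the upper back edge (crop at about 170,55 in the left view), and the carton has begun to tip with its foot still in place. I'll keep pushing.

Request:
{"api": "servo_tool", "payload": {
  "commands": [
    [[0,0,0.5],0],
    [[0,0,1],0],
    [[0,0,1.5],0],
    [[0,0,2],0],
    [[0,0,2.5],0],
    [[0,0,3],0],
    [[0,0,3.5],0],
    [[0,0,4],0],
    [[0,0,4.5],0],
    [[0,0,5],0],
    [[0,0,5.5],0],
    [[0,0,6],0],
    [[0,0,6.5],0],
    [[0,0,7],0],
    [[0,0,7.4],0],
    [[0,0,7.8],0],
    [[0,0,7.8],0],
    [[0,0,7.8],0]
  ]
}}

```text
time: 8.0
eef_pos: [0.5331, 0.1385, 0.2499]
eef_rot: [0.47, 0.528, -0.47, 0.528]
contact_force: [0.5, 0.7, 0.3]
opening: 0.0852
```

Run:
```python
from h import *
s=robot.state();print(s['time'],s['eef_pos'],s['contact_force'])
im=[cv2.resize(vision.get_image(c)[v:v+180,u:u+200],None,fx=2,fy=2,interpolation=cv2.INTER_CUBIC) for c,u,v in(('side',170,180),('top',220,150))]
cv2.imwrite('pics/d.png',np.hstack(im))
```

```text
8.0 [0.53308388 0.13854148 0.249854  ] [0.4640307  0.65820438 0.33528703]
```

View pics/d.png

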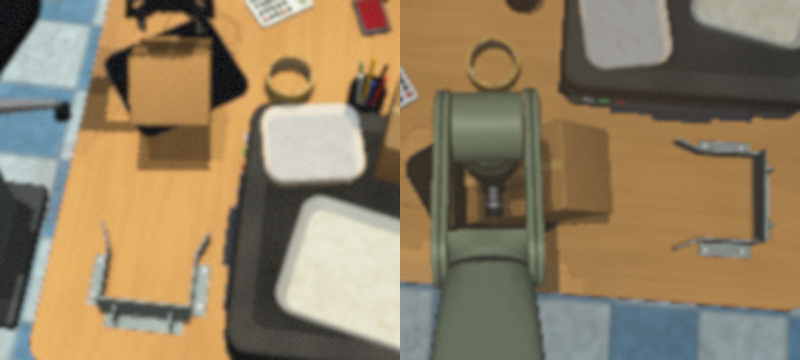

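The carton is still in mid-tip: in the left crop its face is at (170,85), with the shadow ahead of it. I'll nudge a little further and wait.

Request:
{"api": "servo_tool", "payload": {
  "commands": [
    [[0,0,0.5],0],
    [[0,0,1],0],
    [[0,0,1.4],0],
    [[0,0,1.4],0],
    [[0,0,1.4],0],
    [[0,0,1.4],0],
    [[0,0,1.4],0],
    [[-3,0,-5],0],
    [[-3,0,-11],0],
    [[-3,0,-13],0],
    [[-3,0,-13],0]
  ]
}}

```text
time: 9.48
eef_pos: [0.5176, 0.2694, 0.2799]
eef_rot: [0.469, 0.529, -0.469, 0.529]
contact_force: [-0.1, -1.4, -0.9]
opening: 0.0851
```

```bash
cat > n.py <<'E'
import sys
from h import *
np.set_printoptions(precision=4,suppress=True)
P('side');P('top')
s=robot.state();print(s['time'],s['eef_pos'],s['contact_force'])
ims={c:vision.get_image(c) for c in('side','top')}
for n in('carton_centre','carton_lead','carton_foot'):
    r=[pinpoint(c,n) for c in ims]
    print(n,[(np.array(k[0]['position']),round(k[0]['confidence'],2)) if k else None for k in r]); 
    if r[0] and r[1]: print('  ',*tri(r[0][0]['position'],r[1][0]['position']))
zc=float(sys.argv[1]);x0=eval(sys.argv[2]);cams=sys.argv[3].split(',')
reg={c:outline_of(c,'carton_centre') for c in cams}
reg={c:v[0]['region'] for c,v in reg.items() if v}
bx=lambda x:box(np.array([x[0],x[1],zc]),rz(x[2]),(.2,.13,.115))
for cs in [list(reg)]+[[c] for c in reg]:
    r=fit(lambda x:sum(np.abs(hull(c,bx(x))-reg[c]).sum() for c in cs),x0,[.015,.015,.1]); print(cs,r.x,np.degrees(r.x[2]),r.fun)
    if cs==list(reg): X=r.x; np.save('carton.npy',X)
D=np.load('dock.npy');d=rz(D[2]).T@np.array([X[0]-D[0],X[1]-D[1],0]);print('in dock frame: centre',d[:2],'lead x',d[0]+.1,'yaw rel',np.degrees(X[2]-D[2]))
out=[]
for c,(u,v,w,h) in(('side',(170,160,200,200)),('top',(220,140,200,200))):
    im=cv2.resize(ims[c][v:v+h,u:u+w],None,fx=2,fy=2,interpolation=cv2.INTER_CUBIC)
    m=hull(c,bx(X)); cs,_=cv2.findContours((cv2.resize(m[v:v+h,u:u+w],None,fx=2,fy=2)>.5).astype(np.uint8),cv2.RETR_LIST,cv2.CHAIN_APPROX_NONE); cv2.drawContours(im,cs,-1,(0,255,0),1)
    out.append(im)
cv2.imwrite(sys.argv[4],np.hstack(out))
E
python3 n.py .061 "[.549,.007,-1.45]" side,top pics/e.png
```

```text
9.475 [0.5176 0.2694 0.2799] [-0.1098 -1.443  -0.8609]
carton_centre [None, None]
carton_lead [(array([258.2, 284.3]), 0.59), None]
carton_foot [None, None]
['side', 'top'] [ 0.5595 -0.0174 -1.4997] -85.92490874930267 222.51372549019607
['side'] [ 0.5587 -0.0125 -1.5108] -86.56316894717908 150.02745098039216
['top'] [ 0.5596 -0.0175 -1.4961] -85.72190348980324 36.22352941176471
in dock frame: centre [-0.2762  0.0214] lead x -0.17616941002324502 yaw rel 2.176927871609564
```

View pics/e.png

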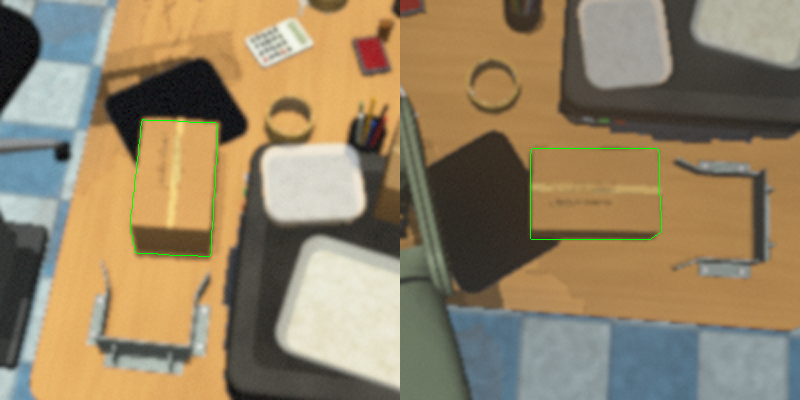

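The carton fell with its taped top up. Both overlaid fits agree: centre (0.560,-0.017), about 2 cm to the +x side of the dock axis and 2.5° off. I'll place the open fingers behind its trailing end and steer with two contacts. First I'll compute the push plan.

```bash
python3 g.py "[(.548,.14,.28,4),(.548,.14,.128,4),(.5495,.115,.128,4)]"
```

```text
t 9.975 p [0.5183 0.267  0.2799] F [-0.22    0.4181  0.1482] ydeg 6.56279231708649 q6 0.212714153275261 open 0.08562323093618564
[[-0.      0.9934  0.1143]
 [-0.      0.1143 -0.9934]
 [-1.     -0.      0.    ]]
(0.548, 0.14, 0.28, 4) shift cm [-0.0081  1.4956 12.9534] turn 2.5627923170864904
(0.548, 0.14, 0.128, 4) shift cm [15.1919  1.4958 12.9529] turn 2.5627923170864904
(0.5495, 0.115, 0.128, 4) shift cm [15.192   1.359  15.4537] turn 2.5627923170864904
```

Request:
{"api": "servo_tool", "payload": {
  "commands": [
    [[0,0.7,6],1.5],
    [[0,1.5,12],2.6],
    [[2,1.5,13],2.6],
    [[8,1.5,13],2.6],
    [[13,1.5,13],2.6],
    [[15.2,1.5,13],2.6],
    [[15.2,1.4,15.5],2.6],
    [[15.2,1.4,15.5],2.6],
    [[15.2,1.4,15.5],2.6]
  ]
}}

```text
time: 11.1
eef_pos: [0.5503, 0.1154, 0.1284]
eef_rot: [0.483, 0.517, -0.482, 0.517]
contact_force: [-0.6, 0.7, 0.7]
opening: 0.0855
```

```bash
cat > plan.py <<'E'
from g import *
from scipy.interpolate import interp1d
dy=np.radians(-88.5);O=np.array([.5470,-.2942]);u=np.array([np.cos(dy),np.sin(dy)]);v=np.array([-u[1],u[0]])
T=np.array([-.376,.017]); ph=interp1d([0,.045,.06,.15,.3],[2.5,-6,-6,0,0]) 
tg=[];s=0;k=0
while s<=.1001:
    f=np.radians(ph(s));h=np.array([np.cos(f),np.sin(f)])
    if k%10==0:
        c=T-.011*h;w=O+c[0]*u+c[1]*v;tg.append((round(w[0],4),round(w[1],4),.128,round(1.5+float(ph(s)),2)))
    T=T+.001*h;s+=.001;k+=1
go(tg)
E
python3 plan.py
```

```text
t 11.1 p [0.5503 0.1154 0.1284] F [-0.553   0.6795  0.7298] ydeg 3.9849157150681465 q6 -0.017197453894795513 open 0.08547827412912226
[[ 0.0009  0.9976  0.0695]
 [ 0.0005  0.0695 -0.9976]
 [-1.      0.001  -0.0004]]
(np.float64(0.5534), np.float64(0.0931), 0.128, 4.0) shift cm [0.0359 0.152  2.2459] turn -0.015084284931859315
(np.float64(0.5543), np.float64(0.0831), 0.128, 2.11) shift cm [0.0355 0.1723 3.2498] turn 1.8749157150681413
(np.float64(0.5549), np.float64(0.0731), 0.128, 0.22) shift cm [0.0351 0.1626 4.2515] turn 3.764915715068142
(np.float64(0.5551), np.float64(0.0631), 0.128, -1.67) shift cm [0.0347 0.1131 5.2505] turn 5.654915715068142
(np.float64(0.5551), np.float64(0.0531), 0.128, -3.56) shift cm [0.0342 0.0436 6.2481] turn 7.544915715068143
(np.float64(0.5545), np.float64(0.0431), 0.128, -4.5) shift cm [ 0.0337 -0.0857  7.2415] turn 8.48491571506814
(np.float64(0.5537), np.float64(0.0332), 0.128, -4.5) shift cm [ 0.0331 -0.2343  8.2235] turn 8.48491571506814
(np.float64(0.5529), np.float64(0.0232), 0.128, -3.83) shift cm [ 0.0325 -0.3836  9.2155] turn 7.814915715068139
(np.float64(0.5521), np.float64(0.0132), 0.128, -3.17) shift cm [ 0.032  -0.5329 10.2076] turn 7.154915715068142
(np.float64(0.5515), np.float64(0.0033), 0.128, -2.5) shift cm [ 0.0315 -0.6616 11.191 ] turn 6.484915715068141
(np.float64(0.551), np.float64(-0.0067), 0.128, -1.83) shift cm [ 0.0309 -0.781  12.1851] turn 5.814915715068139
```

Request:
{"api": "servo_tool", "payload": {
  "commands": [
    [[0,0.15,1.2],0],
    [[0,0.15,2.2],0],
    [[0,0.16,2.7],0.9],
    [[0,0.17,3.2],1.9],
    [[0,0.17,3.7],2.8],
    [[0,0.16,4.2],3.8],
    [[0,0.14,4.7],4.7],
    [[0,0.11,5.2],5.6],
    [[0,0.08,5.7],6.6],
    [[0,0.04,6.2],7.5],
    [[0,-0.02,6.7],8.2],
    [[0,-0.08,7.2],8.5]
  ]
}}

```text
time: 12.6
eef_pos: [0.5541, 0.0431, 0.1279]
eef_rot: [-0.519, -0.48, 0.519, -0.48]
contact_force: [0.5, 1.8, -1.6]
opening: 0.0857
```

```bash
python3 n.py .059 "[.555,-.06,-1.64]" side,top pics/f.png
```

```text
12.6 [0.5541 0.0431 0.1279] [ 0.4578  1.8413 -1.6085]
carton_centre [None, None]
carton_lead [None, None]
carton_foot [None, None]
['side', 'top'] [ 0.5469 -0.0716 -1.6061] -92.02209333648608 1193.8352941176472
['side'] [ 0.5462 -0.0662 -1.6095] -92.21550540690684 139.45882352941175
['top'] [ 0.5486 -0.0746 -1.6347] -93.66212928893042 982.5725490196078
in dock frame: centre [-0.2225  0.007 ] lead x -0.12247457779159873 yaw rel -3.920256715573843
```

View pics/f.png

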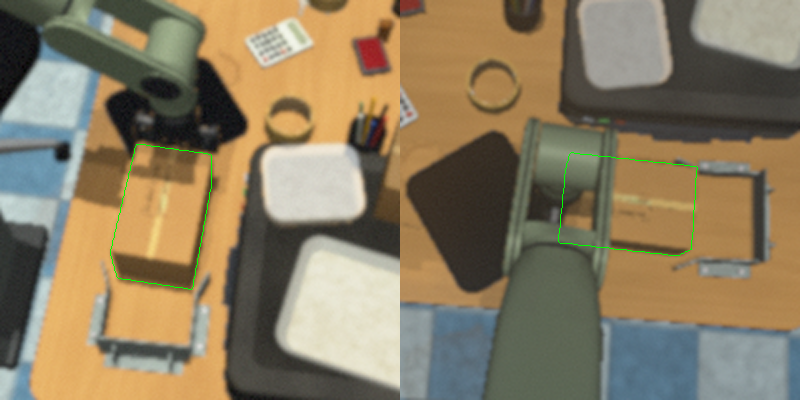

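The side view fits well and shows the lead end just inside the flared mouth at about -5°, as planned. The top fit is hampered by the arm covering part of the carton. I'll continue and turn back to the dock's heading.

Request:
{"api": "servo_tool", "payload": {
  "commands": [
    [[0,0,0.5],0],
    [[0,0.02,1],-0.3],
    [[0,0.03,1.5],-0.7],
    [[0,0.04,2],-1.1],
    [[0,0.05,2.5],-1.5],
    [[0,0.06,3],-1.9],
    [[0,0.07,3.5],-2.3],
    [[0,0.08,4],-2.7],
    [[0,0.09,4.5],-3.1],
    [[0,0.1,5],-3.5],
    [[0,0.11,5.5],-3.9],
    [[0,0.12,6],-4.3],
    [[0,0.13,6.5],-4.7],
    [[0,0.14,7],-5]
  ]
}}

```text
time: 14.85
eef_pos: [0.5498, -0.0265, 0.1278]
eef_rot: [0.498, 0.503, -0.498, 0.502]
contact_force: [-0.9, 3.1, -0.0]
opening: 0.0856
```

```bash
python3 n.py .0575 "[.545,-.14,-1.56]" side pics/g.png; python3 g.py "[(.5475,-.084,.128,1.5)]"
```

```text
14.85 [ 0.5498 -0.0265  0.1278] [-0.8956  3.09   -0.0061]
carton_centre [None, None]
carton_lead [(array([245.4, 319.2]), 0.61), None]
carton_foot [None, None]
['side'] [ 0.5491 -0.1365 -1.5615] -89.46946764300891 70.79607843137255
['side'] [ 0.5491 -0.1365 -1.5615] -89.46946764300891 70.79607843137255
in dock frame: centre [-0.1576  0.007 ] lead x -0.05755509700138131 yaw rel -1.367631022096675
t 15.3 p [ 0.5505 -0.0267  0.1281] F [-0.0047 -0.0151 -0.1448] ydeg 0.5368317898701065 q6 -0.21453824818965106 open 0.08537056921201328
[[ 0.0008  1.      0.0094]
 [-0.0005  0.0094 -1.    ]
 [-1.      0.0008  0.0005]]
(0.5475, -0.084, 0.128, 1.5) shift cm [ 0.0166 -0.3494  5.726 ] turn -0.9631682101298935
```

View pics/g.png

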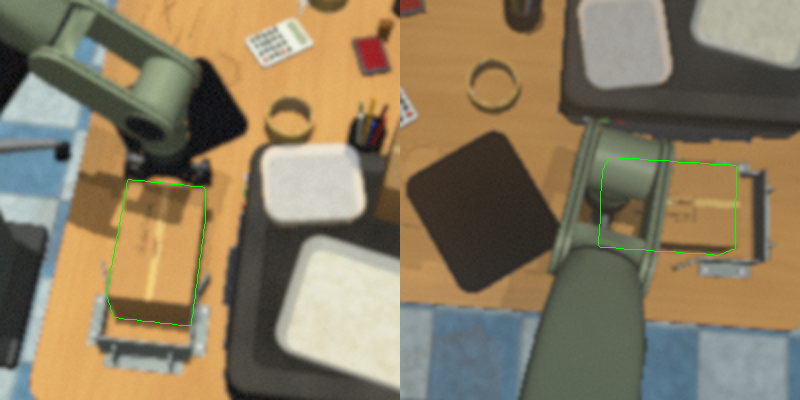

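The carton is well inside the cheeks, its heading within about 1°, with roughly 56 mm to go.

Request:
{"api": "servo_tool", "payload": {
  "commands": [
    [[0,-0.02,0.5],-0.2],
    [[0,-0.04,1],-0.4],
    [[0,-0.06,1.5],-0.6],
    [[0,-0.08,2],-0.8],
    [[0,-0.1,2.5],-1],
    [[0,-0.12,3],-1],
    [[0,-0.14,3.5],-1],
    [[0,-0.16,4],-1],
    [[0,-0.18,4.4],-1],
    [[0,-0.18,4.7],-1],
    [[0,-0.18,4.9],-1],
    [[0,-0.18,5.1],-1]
  ]
}}

```text
time: 16.8
eef_pos: [0.5489, -0.0775, 0.1279]
eef_rot: [0.493, 0.507, -0.493, 0.507]
contact_force: [-0.8, 8.5, 1.1]
opening: 0.0855
```

Request:
{"api": "servo_tool", "payload": {
  "commands": [
    [[0,0,0.05],0],
    [[0,0,0.05],0]
  ]
}}

```text
time: 17.05
eef_pos: [0.5489, -0.0776, 0.1279]
eef_rot: [0.494, 0.507, -0.493, 0.506]
contact_force: [-0.6, 5.4, -0.5]
opening: 0.0855
```

```bash
python3 n.py .0575 "[.545,-.19,-1.55]" side pics/h.png;python3 g.py "[(.5475,-.084,.128,1.5)]"
```

```text
17.05 [ 0.5489 -0.0776  0.1279] [-0.5736  5.4267 -0.5265]
carton_centre [None, (array([263.1, 184.1]), 0.43)]
carton_lead [(array([247.7, 330.2]), 0.78), None]
carton_foot [None, (array([333.7, 245.4]), 0.6)]
['side'] [ 0.5482 -0.1763 -1.5519] -88.91716390566776 315.58431372549023
['side'] [ 0.5482 -0.1763 -1.5519] -88.91716390566776 315.58431372549023
in dock frame: centre [-0.1177  0.0048] lead x -0.017727084513818755 yaw rel -0.8153272847555268
t 17.5 p [ 0.5489 -0.0776  0.128 ] F [-0.8205  5.8103  0.2288] ydeg 1.5211908303140915 q6 -0.32378214399224375 open 0.0855368450812837
[[ 0.0004  0.9996  0.0265]
 [ 0.0006  0.0265 -0.9996]
 [-1.      0.0004 -0.0006]]
(0.5475, -0.084, 0.128, 1.5) shift cm [-0.0031 -0.1605  0.6399] turn 0.021190830314097298
```

View pics/h.png

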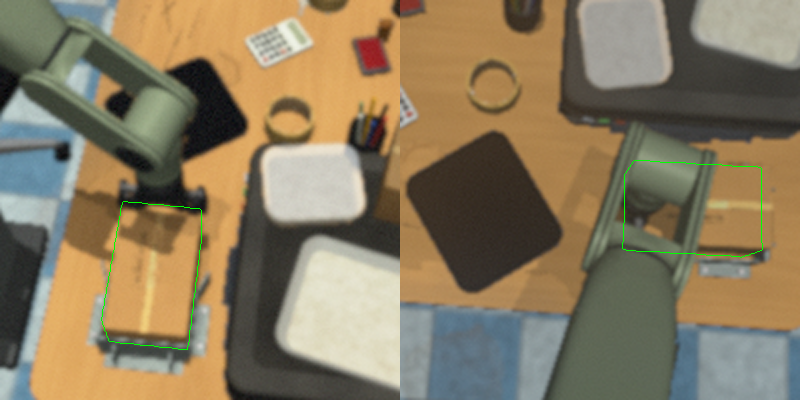

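Request:
{"api": "servo_tool", "payload": {
  "commands": [
    [[0,0,0.1],0],
    [[0,0,0.1],0]
  ]
}}

```text
time: 17.75
eef_pos: [0.549, -0.0777, 0.128]
eef_rot: [0.494, 0.507, -0.493, 0.506]
contact_force: [0.1, 8.4, -0.3]
opening: 0.0851
```

Request:
{"api": "servo_tool", "payload": {
  "commands": [
    [[0,0,0.1],0],
    [[0,0,0.1],0]
  ]
}}

```text
time: 18.0
eef_pos: [0.5492, -0.0778, 0.1281]
eef_rot: [0.495, 0.507, -0.492, 0.506]
contact_force: [0.7, 10.5, 0.4]
opening: 0.0854
```

Request:
{"api": "servo_tool", "payload": {
  "commands": [
    [[0,0,0.1],0],
    [[0,0,0.1],0]
  ]
}}

```text
time: 18.25
eef_pos: [0.5493, -0.0779, 0.1282]
eef_rot: [0.495, 0.508, -0.492, 0.505]
contact_force: [2.3, 14.4, 1.3]
opening: 0.0855
```

Request:
{"api": "servo_tool", "payload": {
  "commands": [
    [[0,0,-0.12],0],
    [[0,0,-0.12],0],
    [[0,0,-0.12],0]
  ]
}}

```text
time: 18.62
eef_pos: [0.5492, -0.0778, 0.1281]
eef_rot: [0.495, 0.507, -0.492, 0.506]
contact_force: [0.3, 11.3, 1.7]
opening: 0.0857
```

Run:
```python
from h import *
for i in range(4):
    vision.get_image('side' if i%2 else 'top'); s=robot.state(); print(s['time'],s['contact_force'],s['wrist_torque'],s['eef_pos'],R.from_quat(s['eef_rot']).as_matrix()[:2,1])
```

```text
18.675 [ 1.78863349 11.6611329   1.26804847] [ 1.19495501 -0.0738184  -0.42624494] [ 0.54918489 -0.07778411  0.12804395] [0.99966535 0.02585228]
18.725 [ 0.7940184  10.88686872  0.37995238] [ 1.27092117 -0.10747982 -0.40401708] [ 0.54918    -0.07778557  0.12804833] [0.99966509 0.02586104]
18.775 [ 0.32312465 10.85673268  0.22030277] [ 1.19976572 -0.08635555 -0.40702639] [ 0.54919495 -0.07778735  0.12806071] [0.99966494 0.02586566]
18.825 [ 1.48395803 10.96836293  0.65451448] [ 1.27833483 -0.09522551 -0.340187  ] [ 0.54917708 -0.07779494  0.12804424] [0.99966414 0.02589897]
```

Request:
{"api": "servo_tool", "payload": {
  "commands": [
    [[0,0,0],0.7],
    [[0,0,0],0.7],
    [[0,0,0],0.7]
  ]
}}

```text
time: 19.2
eef_pos: [0.5496, -0.0779, 0.1282]
eef_rot: [0.497, 0.504, -0.495, 0.504]
contact_force: [3.0, 10.5, -0.2]
opening: 0.0856
```

```bash
cat > f.py <<'E'
from h import *
a=[]
for i in range(4):
    vision.get_image('side' if i%2 else 'top'); s=robot.state(); a.append(np.r_[s['contact_force'],s['wrist_torque']])
r=R.from_quat(s['eef_rot']).as_matrix()[:2,1]
print(s['time'],np.round(np.mean(a,0),2),s['eef_pos'],np.degrees(np.arctan2(r[1],r[0])))
E
python3 f.py
```

```text
19.4 [ 2.08 10.54 -0.28  1.21 -0.27  0.54] [ 0.5495922  -0.07787379  0.12817107] 0.9916063419843426
```

The load balances at a tool yaw of about 1.3°, which is the dock's heading. The carton didn't follow the tool's rotation, so it is seated flush. It has had about 10.5–11.5 N for over half a second, so I'll back off.

Request:
{"api": "servo_tool", "payload": {
  "commands": [
    [[0,0,-0.5],0],
    [[0,0,-2],0],
    [[0,0,-6],0],
    [[-4,0,-10],0],
    [[-10,0,-15],0],
    [[-16,0,-20],0],
    [[-20,0,-25],0],
    [[-20,0,-30],0],
    [[-20,0,-30],0],
    [[-20,0,-30],0]
  ]
}}

```text
time: 20.65
eef_pos: [0.5442, 0.2208, 0.3277]
eef_rot: [0.496, 0.504, -0.496, 0.504]
contact_force: [-0.2, -0.1, -1.3]
opening: 0.0857
```

```bash
python3 n.py .0575 "[.548,-.19,-1.55]" side,top pics/i.png
python3 - <<'E'
from h import *
for n in ('stapler','calculator','tape_roll'):
    for c in('side','top'):
        vision.get_image(c);o=outline_of(c,n); print(n,c,o[0]['position'] if o else None)
E
```

```text
20.65 [0.5442 0.2208 0.3277] [-0.1958 -0.1357 -1.2519]
carton_centre [None, None]
carton_lead [(array([244.8, 331.2]), 0.57), None]
carton_foot [None, (array([334.5, 243.7]), 0.63)]
['top'] [ 0.5516 -0.1935 -1.5301] -87.66653777855252 105.22352941176472
['top'] [ 0.5516 -0.1935 -1.5301] -87.66653777855252 105.22352941176472
in dock frame: centre [-0.1004  0.0076] lead x -0.00042179895753031993 yaw rel 0.4352988423597104
stapler side [288.0, 147.4]
stapler top [168.8, 222.8]
calculator side [308.7, 179.9]
calculator top [209.5, 176.4]
tape_roll side [311.9, 212.6]
tape_roll top [264.0, 173.0]
```

View pics/i.png

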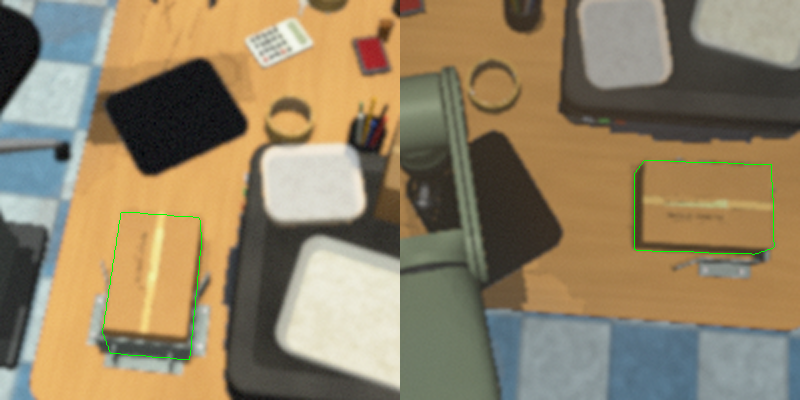

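The top fit puts the lead end 0.4 mm from the plate, yawed 0.4°, taped top up, and the robot is clear. I'm handing in.

```bash
python3 -c "
from rig import job; print(job.sign_off())"
```

```text
the job is handed in; nothing more can be done
None
```

The carton is lying in the dock with its taped top up and its end against the back plate. I handed the job in at about 21 s on the robot's clock, with the gripper clear.

- **Toppling:** I pushed it with open fingers on the taped face, about 0.18 m up. The foot stayed put while it tipped. When it fell freely the carton ended about 2 cm further towards the dock than the foot position predicted.
- **Sliding:** The carton came down about 2 cm to one side of the dock's axis. I corrected this by steering with both fingers on its rear end as it slid in.
- **Pressing:** It was held at about 10.5–11.5 N for more than half a second. The highest reading was 14.4 N.

**Last checks:**
- **Flush:** The final top view puts the front end 0.4 mm from the plate and 0.4° off square. A slight turn of the gripper under load shifted the force between the fingers without moving the carton, which also points to a flush fit.
- **Position in the dock:** The fit put it 7–8 mm to one side, just over the 6 mm clearance, which is within the fit's error.
- **Cameras disagreed:** Just before pressing, the side-view fit put the front end about 18 mm short. The back plate hid the carton's front there, so I relied on the force and the top view. The final side outline was not detected.
- **Other things:** The calculator and tape roll look unmoved in the pictures. The stapler's detections stayed within about 8 pixels. Some top-view positions read up to 18 pixels off, most likely because the arm hid part of the view.

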